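# Park the clay roller and put its hand tools in their tray

### The job

Close down the roller stand: swing the quarter-turn brake handle fully to released, turn the wooden roller by its four-spoke wheel until the steel rib along it faces straight up, then swing the brake handle fully back to set, and do not turn the roller while the brake is set. Also press every hand tool that is out on the table fully home in the cutout of the black tray that matches its shape, and leave the bowl, mug and jar where they stand.

Things in the scene. Friction and masses are not known exactly. Their poses are not given: they have to be found in the camera images.
- stand: grey steel roller stand, fixed, base 150 x 400 x 12 mm. Origin on the table under the roller's axis, which runs 130 mm up along local y (wheel at -y, roller at +y); x across, z up. Headstock (50 x 40 mm, top at 165 mm) at y = -160 mm, tailstock at y = +185 mm, each with a cone centre carrying the shaft. Wooden roller, 80 mm in diameter, y = 0 to 155 mm, steel rib 11 mm proud, 9 mm wide along it.
- roller (a joint): turn of the roller with its shaft and four-spoke wheel (one rigid part) between the centres, rad; 0 when the steel rib faces straight up; positive carries the roller's top towards the stand's +x. Starts at 0.7 to 5.58; turns either way past full turns (limits +-12.6). Stays where it is left; friction 0.2 N m.
- wheel_centre (a point): centre of the wheel, on the axis, 130 mm up, at the stand's y = -70 mm; turns with the roller: y along the axis, z towards the rib. Four round spokes 16 mm thick in its x-z plane reach 80 mm from the axis, at 45, 135, 225 and 315 degrees from z about y. Hub 48 mm across, 16 mm thick; shaft 18 mm. Free space along the axis: 70 mm to the roller, 70 mm to the headstock's face.
- brake (a joint): quarter-turn brake handle on top of the headstock, rad; 0 = set (handle points to the stand's -x, across the shaft), 1.571 = released (handle points to the stand's -y, in line with the shaft, away from the roller); a stop at each end. It turns level about a vertical axis, counterclockwise from above as it releases, and stays where it is left; friction 0.25 N m. Starts set or nearly so.
- brake_pivot (a point): fixed point of the stand on the brake handle's vertical axis, at the handle's mid-height, 194 mm above the table, 29 mm above the headstock's top; axes as the stand's.
- brake_grip (a point): point to grip on the brake handle, mid-height, 85 mm from the pivot. The handle is a black bar 16 mm wide and 22 mm high that ends 110 mm from the pivot; this point's -x axis points outwards along the handle.
- tray: black tool tray, fixed, 20 mm high, x = -80 to +94 mm, 220 mm across y; origin on the table. Three cutouts 14 mm deep (floor 6 mm above the table) lie along x, 72 mm apart in y: handle channels at -x, head pockets at +x, 2 to 2.5 mm play all round. A finger groove (x = -22 to +22 mm), as deep, crosses the whole tray so that fingers can stand beside a handle.
- slot_long (a point): where the long paddle's origin comes to lie when it is fully home, in the cutout with the oblong pocket (tray y = -72 mm), 17 mm above the table; x as the tool's x when it is in place.
- slot_round (a point): the same for the round paddle, in the cutout with the round-ended pocket (tray y = 0).
- slot_scraper (a point): the same for the scraper, in the cutout with the T-shaped pocket (tray y = +72 mm).
- long_paddle: wooden paddle with an oblong head, 145 mm long, 22 mm thick, flat, same either face up. Origin on the handle, mid-thickness, 65 mm from its free end; x along the handle to the head, y across, z through the thickness. Handle 20 mm wide, x = -65 to +25 mm, then the head 55 mm long and 40 mm wide. 0.11 kg. May be absent.
- round_paddle: wooden paddle with a round head, 140 mm long, 22 mm thick, flat, same either face up. Origin on the handle, mid-thickness, 65 mm from its free end; x along the handle to the head, y across, z through the thickness. Handle 20 mm wide, x = -65 to +25 mm, then the head is a disc 50 mm in diameter, centred at x = 50 mm. 0.11 kg. May be absent.
- scraper: T-shaped scraper, 114 mm long, wooden handle and steel crosspiece, 22 mm thick, flat, same either face up. Origin on the handle, mid-thickness, 65 mm from its free end; x along the handle to the head, y across, z through the thickness. Handle 20 mm wide, x = -65 to +25 mm, then the crosspiece 24 mm long and 60 mm wide. 0.13 kg. May be absent.
- bowl: bystander: off-white bowl, 104 mm across, 50 mm high; origin under its centre.
- mug: bystander: white mug, 76 mm across, 85 mm high; origin under its centre.
- jar: bystander: closed jar, 72 mm across, 100 mm high; origin under its centre.
Mind the look-alikes: they are no part of the job. What is shaped like the scraper but purple or white is not meant.

How it is judged:
On the way, in this order (a step that is already met when the one before it is completed fails the run):
1. the brake handle is swung to released (value of joint brake above 1.35 rad), for 0.2 s.
2. the roller is turned until its rib faces up, with the brake released (angle between wheel_centre's own z axis and vertical below 0.14 rad and value of joint brake above 1.35 rad), for 0.3 s.
3. the brake is set again with the rib facing up (angle between wheel_centre's own z axis and vertical below 0.14 rad and value of joint brake below 0.15 rad), for 0.3 s.
At the end, for the whole second after the job is handed in: The roller's rib faces up within 8 degrees, the brake handle is within 0.15 rad of its set stop, and every tool present lies at rest in its own cutout: its origin within 6 mm of the slot's point, flat within 0.1 rad and along the slot within 0.12 rad (all of step 3 and distance between long_paddle and slot_long below 0.006 m and angle between the z axis of long_paddle and the z axis of slot_long, either way round below 0.1 rad and angle between the x axis of long_paddle and the x axis of slot_long, either way round below 0.12 rad and linear speed of each of long_paddle, round_paddle, scraper below 0.03 m/s and distance between round_paddle and slot_round below 0.006 m and angle between the z axis of round_paddle and the z axis of slot_round, either way round below 0.1 rad and angle between the x axis of round_paddle and the x axis of slot_round, either way round below 0.12 rad and distance between scraper and slot_scraper below 0.006 m and angle between the z axis of scraper and the z axis of slot_scraper, either way round below 0.1 rad and angle between the x axis of scraper and the x axis of slot_scraper, either way round below 0.12 rad); the robot touches nothing.
It fails at once if the roller is turned while the brake is set (handle less than half way to released) (value of joint brake below 0.75 rad and (velocity of joint roller above 0.4 rad/s or velocity of joint roller below -0.4 rad/s)).
It fails at once if the bowl is moved more than 30 mm (distance of bowl from where it was at the start of the episode above 0.03 m).
It fails at once if the mug is moved more than 30 mm (distance of mug from where it was at the start of the episode above 0.03 m).
It fails at once if the jar is moved more than 30 mm (distance of jar from where it was at the start of the episode above 0.03 m).
Of long_paddle, round_paddle, scraper only 2 to 3 are there at a start; the rules pass over those that are not, and their reading is None.
At some moment in a run one of long_paddle, round_paddle, scraper may be knocked a few centimetres aside while the robot is not near it.
Once in a run the grip may slacken for a moment while it holds something.
It also fails if it takes over 210 s, if anything falls off the work surface, if the arm or the gripper's body presses on something with over 40 N, if the wrist force passes 120 N, or if a joint passes its speed limit or range.

### The arm

A 6-joint arm with a two-finger parallel gripper is mounted at the origin on the work surface. World frame = base frame: x ahead of the robot, y to its left, z up, the work surface at z = 0. Lengths are in m, angles in rad, forces in N, time in s.
With the tool pointing down it reaches from about 0.275 to 0.975 m from the base axis. Payload 8.4 kg.
Tool frame: the origin (TCP) lies at the very end of the fingers, on their centre line; the grasp point (between the pads) lies 19 mm behind it; z points along the fingers, y is the line along which they close (so a half turn about z gives the same grasp; the last joint's range is limited). The gripper opens to 92 mm and grips with 3 to 60 N. Pads are 20 mm wide; open, the fingers measure 128 mm over their backs; the gripper's body (75 mm by 189 mm) begins 69 mm behind the grasp point.
Start: joints at [-1.317, 0.353, 1.633, -0, 1.155, -0.002], TCP at [0.158, -0.605, 0.215] pointing down, gripper open.
Joint ranges: [-2.63, 2.63], [-0.92, 2.1], [0.06, 2.66], [-1.3, 4.44], [0, 2.69], [-3.02, 3.02]. Speed limits (rad/s): [2.22, 2.22, 2.79, 3.14, 3.14, 3.14].

### API

Orientations are given as [roll, pitch, yaw] about the fixed x, y, z axes, in that order (R = Rz(yaw) Ry(pitch) Rx(roll)).
In Python, from rig import read_state, camera, calibration, finish_job, regions_of, pinpoint gives the robot as it stands.
- The arm moves only by the tool servo_tool, never from a script. Its arguments are lists of equal length, an entry for each row: "fingers": the opening, from 0 (shut) to 1 (fully open); "delta_pos": the shift along the tool's x, y, z in mm, a list of three; "roll": the turn about the tool's z in rad. In form: {"fingers": [fingers, ...], "delta_pos": [[dx, dy, dz], ...], "roll": [roll, ...]}. A call has 1 to 5 rows; each row shifts and turns the commanded pose from where the row before left it, along the tool's axes as they then stand; what a row does not reach is not made up. A row lasts 1/8 s, in which the tool goes at most 62.5 mm and 10.7 degrees, less where a joint would pass 70% of its speed; a pose out of reach is approached as far as the arm can. A call with a gripper value outside its range is refused whole. The fingers move at their own pace and stop on an object; "newtons" is the grip in N (left out, the last holds). Time passes only in rows, so rows that do not move let the fingers close. It gives the time, the measured TCP pose, the force, the opening and the grip force at its end, in the units of the state.
- read_state(): the state, without advancing time (a new reading comes with each control period).
- camera(name): name is "scene" or "top"; returns the picture (480x640x3 uint8, blue, green, red); there is no depth.
- calibration(name): a dict with "intrinsics" (3x3 intrinsics, pixels), "D" ([k1, k2, p1, p2, k3] as OpenCV has them; the pictures are not rectified), "origin" and "rotation" of the camera in the world. Camera axes: x right, y down, z forward; pixel columns grow to the right and rows downward; lengths in m; the calibration is good to about 2 mm. A picture is of the moment at which its call begins. calibration takes no time and is no camera call.
- finish_job(): hands the job in; it is judged then, once.
Trained networks look in the newest picture that a camera, given by its name, has taken for a name from the list of things; names that differ only in an ending like _2 or _b are one class to them, and where a whole thing is asked for, a point or a joint stands for the part that bears it (a point fixed in the world has none). Each returns a list of dicts, best first, with "score" (0 to 1); they miss things now and then, are a little off and sometimes report something else, mostly with a low value. They report only what shows in the picture. A call takes as long as a camera call. They do not tell look-alikes from the thing itself.
- regions_of(camera, query): "mask" (480x640 bool, what is visible of it) and "location" ([column, row] in pixels, amid what is visible of it).
- pinpoint(camera, query): "location" ([column, row] in pixels: a listed point, or the origin of a listed thing).
The state is a dict: "time": time; "q": joint angles; "dq": joint speeds; "joint_efforts": joint torques, N m; "eef_pos": TCP position; "ee_rot": TCP orientation; "contact_force": force on the tool from outside, world axes, zero at the start; "torque": the same for the moment, N m; "gripper_width": finger opening in m; "grasp_force": force on a finger pad.
Only numpy, scipy, OpenCV 4.12 (cv2) and the standard library are available. Lean on these libraries where they do the work, as an engineer would, in place of code of your own. Each camera call takes 0.05 s, during which the arm holds its last target. There are 200 camera calls.

## Working session

There is one attempt and no reset: what is moved stays moved. The work goes in short steps, Python scripts to look and compute and a tool call to move; the robot and the scene stay as the last step left them, time stands still between calls to the robot, and variables do not carry over. Pictures are saved under pics/ and viewed, at most 14 in all, crops included, and the job is handed in when it is done.

Besides the shell and the picture viewer there is one more tool, called after ">>>" by a JSON object that holds its "fn" and its "kwargs". servo_tool: Moves the arm, as the interface text tells. Its arguments: {"type":"object","properties":{"fingers":{"type":"array","items":{"type":"number"}},"delta_pos":{"type":"array","items":{"type":"array","items":{"type":"number"}}},"roll":{"type":"array","items":{"type":"number"}},"newtons":{"type":"number"}},"required":["fingers","delta_pos","roll"]}

```bash
mkdir -p pics; cat > h.py <<'E'
import numpy as np, cv2
from rig import read_state, camera, calibration, finish_job, regions_of, pinpoint
def ray(cam,px):
    c=calibration(cam);K=np.array(c["intrinsics"],float);D=np.array(c["D"],float)
    u=cv2.undistortPoints(np.array([[px]],float),K,D)[0,0]
    R=np.array(c["rotation"],float)
    return np.array(c["origin"],float),R@np.array([u[0],u[1],1.])
def at_z(cam,px,z):
    o,d=ray(cam,px);return o+d*(z-o[2])/d[2]
def proj(cam,P):
    c=calibration(cam);K=np.array(c["intrinsics"],float);D=np.array(c["D"],float)
    R=np.array(c["rotation"],float);t=-R.T@np.array(c["origin"],float)
    return cv2.projectPoints(np.atleast_2d(np.array(P,float)),cv2.Rodrigues(R.T)[0],t,K,D)[0][:,0]
E
python3 - <<'E'
from h import *
for c in("scene","top"):
    cv2.imwrite(f"pics/{c}0.png",camera(c))
    k=calibration(c);print(c,np.round(k["origin"],3),np.round(k["rotation"],3).tolist(),k["intrinsics"][0][0])
for c in("top","scene"):
    for q in("stand","wheel_centre","brake_pivot","brake_grip","tray","slot_long","slot_round","slot_scraper","long_paddle","round_paddle","scraper","bowl","mug","jar"):
        print(c,q,[(np.round(r["location"],1).tolist(),round(r["score"],2)) for r in pinpoint(c,q)[:3]])
print(read_state())
E
```

```text
scene [1.262 0.14  1.124] [-2.51, 0.015, 1.807] 524.3713060619793
top [ 0.473 -0.07   1.336] [-3.077, -0.007, -1.558] 487.265456672791
top stand [([200.0, 255.4], 0.65)]
top wheel_centre [([214.2, 246.8], 0.74)]
top brake_pivot [([245.3, 248.7], 0.58)]
top brake_grip [([252.7, 282.7], 0.8)]
top tray [([417.3, 259.5], 0.74)]
top slot_long [([415.4, 259.6], 0.66)]
top slot_round [([412.5, 262.6], 0.69)]
top slot_scraper [([386.2, 261.2], 0.56)]
top long_paddle [([322.3, 213.8], 0.64)]
top round_paddle [([330.1, 251.9], 0.81)]
top scraper [([247.3, 322.1], 0.97), ([375.4, 333.6], 0.65), ([326.3, 287.3], 0.56)]
top bowl [([312.7, 166.1], 0.89), ([198.9, 249.5], 0.7)]
top mug [([246.9, 167.4], 0.82)]
top jar [([387.8, 179.5], 0.8)]
scene stand [([440.8, 283.8], 0.83)]
scene wheel_centre [([423.4, 251.7], 0.76), ([198.8, 236.3], 0.67)]
scene brake_pivot [([386.0, 228.8], 0.82)]
scene brake_grip [([388.9, 197.0], 0.59), ([221.7, 314.7], 0.3)]
scene tray [([226.6, 240.8], 0.7)]
scene slot_long []
scene slot_round [([226.3, 234.6], 0.94)]
scene slot_scraper [([248.6, 238.6], 0.95)]
scene long
[... 367 characters left out ...]
time': 1.5, 'q': array([-1.31738416e+00,  3.53008561e-01,  1.63339690e+00, -8.19741293e-06,
        1.15520520e+00, -2.36351219e-03]), 'dq': array([ 3.09341886e-04,  2.98235034e-04,  4.69951424e-04,  5.68790065e-04,
        7.74132895e-05, -4.50890622e-04]), 'joint_efforts': array([-1.93189062e-04, -5.93757319e+01, -3.34567165e+01,  6.99039409e-02,
        1.56738743e-02, -4.45988547e-06]), 'eef_pos': array([ 0.15814229, -0.60466348,  0.21457895]), 'ee_rot': array([-3.14157463e+00,  7.45699161e-06,  2.55778989e-01]), 'contact_force': array([0.07854137, 0.91630186, 0.48981441]), 'torque': array([ 0.02579403, -0.00953459, -0.03306511]), 'grasp_force': 0.0, 'gripper_width': 0.09183885665097773}
```

```bash
sed -i 's/R=np.array(c\["rotation"\],float)/R=Rotation.from_euler("xyz",c["rotation"]).as_matrix()/; 1a from scipy.spatial.transform import Rotation' h.py
python3 - <<'E'
import cv2
a=cv2.imread("pics/top0.png");cv2.imwrite("pics/top0c.png",cv2.resize(a[120:380,160:480],None,fx=2.3,fy=2.3,interpolation=2))
a=cv2.imread("pics/scene0.png");cv2.imwrite("pics/scene0c.png",cv2.resize(a[150:400,170:490],None,fx=2.4,fy=2.4,interpolation=2))
E
```

```text
(no output)
```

View pics/top0c.png

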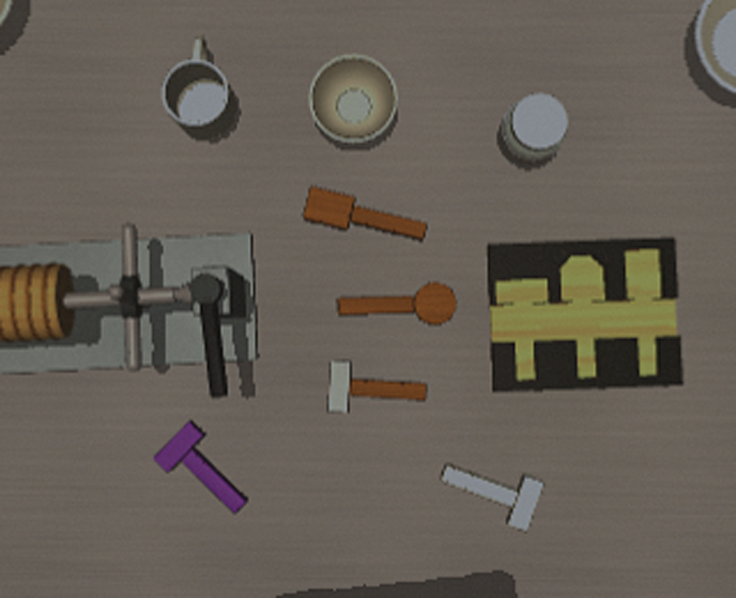

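View pics/scene0c.png

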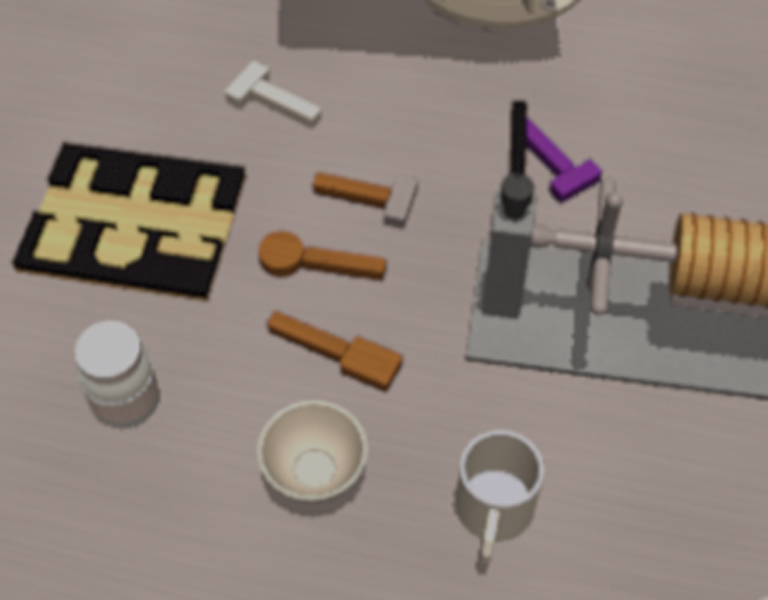

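```bash
python3 - <<'E'
import cv2,numpy as np
a=cv2.imread("pics/top0.png")[200:300,110:280];b=cv2.imread("pics/scene0.png")[170:330,370:570]
a=cv2.resize(a,(640,376),interpolation=2);b=cv2.resize(b,(640,512),interpolation=2)
cv2.imwrite("pics/roll.png",cv2.resize(cv2.convertScaleAbs(np.vstack([a,b]),alpha=1.3,beta=20),(430,597)))
E
```

```text
(no output)
```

View pics/roll.png

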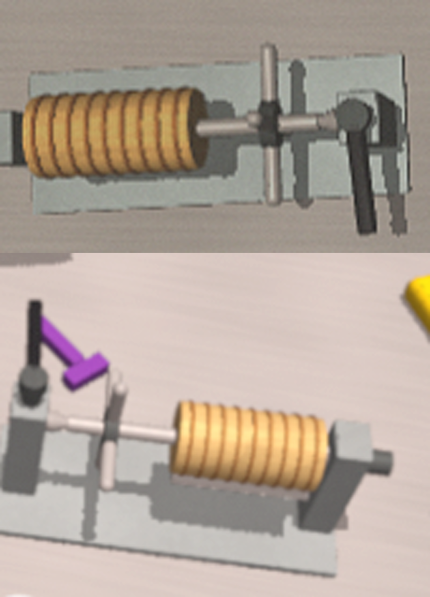

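```bash
cat > fit.py <<'E'
from h import *
from scipy.optimize import minimize
def box(x0,x1,y0,y1,z0=0,z1=.022): return np.array([[x,y,z] for x in(x0,x1) for y in(y0,y1) for z in(z0,z1)])
H=box(-.065,.026,-.01,.01)
def disc(c,r,z0,z1):
    a=np.linspace(0,2*np.pi,40);return np.array([[c+r*np.cos(t),r*np.sin(t),z] for t in a for z in(z0,z1)])
PARTS={"long_paddle":[H,box(.025,.08,-.02,.02)],"round_paddle":[H,disc(.05,.025,0,.022)],
 "scraper":[H,box(.025,.049,-.03,.03)],"tray":[box(-.08,.094,-.11,.11,0,.02)]}
S=4
def render(cam,parts,p,roi):
    x,y,a=p;u0,v0,u1,v1=roi;R=np.array([[np.cos(a),-np.sin(a),0],[np.sin(a),np.cos(a),0],[0,0,1]])
    im=np.zeros(((v1-v0)*S,(u1-u0)*S),np.uint8)
    for P in parts:
        q=proj(cam,P@R.T+[x,y,0]);q=(q-[u0,v0]+.5)*S-.5
        cv2.fillConvexPoly(im,cv2.convexHull(np.round(q*16).astype(np.int32)),255,shift=4)
    return cv2.resize(im,(u1-u0,v1-v0),interpolation=cv2.INTER_AREA)/255.
def fit(name,masks,p0):
    rois={c:(max(0,np.where(m)[1].min()-8),max(0,np.where(m)[0].min()-8),np.where(m)[1].max()+9,np.where(m)[0].max()+9) for c,m in masks.items()}
    def cost(p):
        e=0
        for c,m in masks.items():
            u0,v0,u1,v1=rois[c]
            b=lambda i:cv2.GaussianBlur(i.astype(float),(0,0),1.2)
            e+=((b(render(c,PARTS[name],p,rois[c]))-b(m[v0:v1,u0:u1]))**2).sum()/m.sum()
        return e
    best=None
    for da in(0,.3,-.3):
        s=np.array([[0,0,0],[.012,0,0],[0,.012,0],[0,0,.15]])+np.array(p0)+[0,0,da]
        r=minimize(cost,p0,method="Nelder-Mead",options=dict(initial_simplex=s,xatol=1e-5,fatol=1e-6))
        if best is None or r.fun<best.fun:best=r
    return best.x,best.fun
E
cat > look.py <<'E'
from fit import *
import sys
def mask_near(c,name,P,maxd=25):
    uv=proj(c,P)[0];rs=[r for r in regions_of(c,name) if np.hypot(*(np.array(r["location"])-uv))<maxd]
    return rs[0]["mask"] if rs else None
def locate(name,p0,cams=("top","scene"),cam_call=True):
    ms={}
    for c in cams:
        m=mask_near(c,name,[p0[0],p0[1],.015])
        if m is not None and m.sum()>60: ms[c]=m
    out={}
    for k in [(c,) for c in ms]+([tuple(ms)] if len(ms)>1 else []):
        x,f=fit(name,{c:ms[c] for c in k},p0);out[k]=x
        print(name,k,np.round(x[:2]*1000,1),"yaw",round(x[2],3),"cost",round(f,3))
    return out
E
python3 - <<'E'
from look import *
for c in("top","scene"):camera(c)
g={"long_paddle":((322,214),None),"round_paddle":((330,252),None),"scraper":((326,287),None),"tray":((415,258),None)}
yaw={"long_paddle":1.35,"round_paddle":-1.6,"scraper":1.55,"tray":0.02}
for n,(px,_) in g.items():
    P=at_z("top",px,.015);locate(n,(P[0],P[1],yaw[n]))
for c in("top","scene"):
  for q in ("stand","wheel_centre","brake"):
    for r in regions_of(c,q)[:2]:
        m=r["mask"];ys,xs=np.where(m);print(c,q,r["score"],m.sum(),xs.min(),xs.max(),ys.min(),ys.max());np.save(f"m_{c}_{q}.npy",m); break
for q,z in (("bowl",.0),("mug",0),("jar",0)):
    r=pinpoint("top",q)[0];print(q,np.round(at_z("top",r["location"],z),3))
E
```

```text
long_paddle ('top',) [624.5 -73.7] yaw 1.35 cost 0.007
long_paddle ('scene',) [625.7 -70.7] yaw 1.323 cost 0.05
long_paddle ('top', 'scene') [624.9 -72.2] yaw 1.34 cost 0.065
round_paddle ('top',) [522.9 -99.5] yaw -1.538 cost 0.007
round_paddle ('scene',) [523.6 -98. ] yaw -1.536 cost 0.015
round_paddle ('top', 'scene') [523.  -98.8] yaw -1.537 cost 0.025
scraper ('top',) [424.3 -76.7] yaw 1.496 cost 0.025
scraper ('scene',) [425.4 -71.8] yaw 1.533 cost 0.02
scraper ('top', 'scene') [424.8 -74.5] yaw 1.51 cost 0.073
tray ('top',) [ 508.  -325.4] yaw 0.058 cost 0.004
tray ('scene',) [ 507.9 -321.2] yaw 0.051 cost 0.007
tray ('top', 'scene') [ 507.9 -323.5] yaw 0.055 cost 0.017
top stand 0.85 9126 89 271 217 292
top wheel_centre 0.83 3134 119 235 217 280
top brake 0.6 471 243 258 240 292
scene stand 0.8 11583 365 551 192 320
scene wheel_centre 0.65 3495 401 520 225 283
scene brake 0.69 403 378 391 192 237
bowl [ 0.761 -0.05   0.   ]
mug [0.756 0.134 0.   ]
jar [0.435 0.107 0.   ]
```

```bash
cat > stand.py <<'E'
from fit import *
def cyl(y0,y1,r,n=32):
    return np.array([[r*np.cos(t),y,r*np.sin(t)] for t in np.linspace(0,2*np.pi,n) for y in(y0,y1)])
def rot_parts(th):
    P=[cyl(0,.155,.04),cyl(-.14,.165,.009),cyl(-.078,-.062,.024),box(-.0045,.0045,0,.155,.035,.051)]
    for d in (45,135,225,315):
        a=np.deg2rad(d);u=np.array([np.sin(a),0,np.cos(a)]);v=np.array([np.cos(a),0,-np.sin(a)])
        P.append(np.array([u*r+.008*(np.cos(t)*v+np.sin(t)*np.array([0,1,0]))+[0,-.07,0] for r in(.01,.08) for t in np.linspace(0,6.28,12)]))
    R=np.array([[np.cos(th),0,np.sin(th)],[0,1,0],[-np.sin(th),0,np.cos(th)]])
    return [p@R.T+[0,0,.13] for p in P]
def handle(b):
    d=np.array([-np.cos(b),-np.sin(b)]);n=np.array([-d[1],d[0]])
    return [np.array([[*(d*r+n*w+[0,-.16]),z] for r in(0,.11) for w in(-.008,.008) for z in(.183,.205)]),
            np.array([[.017*np.cos(t),-.16+.017*np.sin(t),z] for t in np.linspace(0,6.28,20) for z in(.165,.205)])]
FIX=[box(-.075,.075,-.2,.2,0,.012),box(-.025,.025,-.18,-.14,0,.165),box(-.025,.025,.165,.205,0,.165)]
b=lambda i:cv2.GaussianBlur(i.astype(float),(0,0),1.0)
def roi(m):
    ys,xs=np.where(m);return max(0,xs.min()-8),max(0,ys.min()-8),xs.max()+9,ys.max()+9
def err(c,m,parts,p):
    R=roi(m);return ((b(render(c,parts,p,R))-b(m[R[1]:R[3],R[0]:R[2]]))**2).sum()/m.sum()
def NM(f,x0,st):
    s=np.vstack([x0,np.array(x0)+np.diag(st)]);return minimize(f,x0,method="Nelder-Mead",options=dict(initial_simplex=s,xatol=1e-4,fatol=1e-5))
def fit_brake(ms,p,b0):
    r=NM(lambda q:sum(err(c,m,handle(q[0]),p) for c,m in ms.items()),[b0],[.2]);return r.x[0],r.fun
def fit_theta(ms,p,th0):
    best=None
    for t in th0:
        r=NM(lambda q:sum(err(c,m,rot_parts(q[0]),p) for c,m in ms.items()),[t],[.15]);print("th",np.round([t,r.x[0],r.fun],3))
        if best is None or r.fun<best.fun:best=r
    return best.x[0]
E
cat > a.py <<'E'
from stand import *
M={(c,q):np.load(f"m_{c}_{q}.npy") for c in("top","scene") for q in("stand","wheel_centre","brake")}
ws=at_z("top",(214,247),.13);print(ws)
p=[ws[0],ws[1]+.07,.04]
for it in range(2):
    th=fit_theta({c:M[c,"wheel_centre"] for c in("top","scene")},p,np.arange(0,6.28,.39) if it==0 else th+np.array([0,1.57,3.14,-1.57]))
    br,f=fit_brake({c:M[c,"brake"] for c in("top","scene")},p,.1);print("brake",br,f)
    for cs in (("top",),("scene",),("top","scene")):
        r=NM(lambda q:sum(err(c,M[c,"stand"],FIX+rot_parts(th)+handle(br),q) for c in cs),p,[.01,.01,.05]);print(cs,np.round(r.x,4),r.fun)
    p=r.x
E
python3 a.py
```

```text
[0.52818229 0.18999038 0.13      ]
th [0.    0.605 0.477]
th [0.39  0.608 0.477]
th [0.78  0.612 0.476]
th [1.17  0.612 0.476]
th [1.56  0.606 0.477]Traceback (most recent call last):
  File "a.py", line 6, in <module>
    th=fit_theta({c:M[c,"wheel_centre"] for c in("top","scene")},p,np.arange(0,6.28,.39) if it==0 else th+np.array([0,1.57,3.14,-1.57]))
  File "stand.py", line 28, in fit_theta
    r=NM(lambda q:sum(err(c,m,rot_parts(q[0]),p) for c,m in ms.items()),[t],[.15]);print("th",np.round([t,r.x[0],r.fun],3))
  File "stand.py", line 22, in NM
    s=np.vstack([x0,np.array(x0)+np.diag(st)]);return minimize(f,x0,method="Nelder-Mead",options=dict(initial_simplex=s,xatol=1e-4,fatol=1e-5))
                                                      ~~~~~~~~^^^^^^^^^^^^^^^^^^^^^^^^^^^^^^^^^^^^^^^^^^^^^^^^^^^^^^^^^^^^^^^^^^^^^^^^^^^^^^^^^
    res = _minimize_neldermead(fun, x0, args, callback, bounds=bounds,
                               **options)
    fxr = func(xr)
    fx = function(np.copy(x), *(wrapper_args + args))
  File "stand.py", line 28, in <lambda>
    r=NM(lambda q:sum(err(c,m,rot_parts(q[0]),p) for c,m in ms.items()),[t],[.15]);print("th",np.round([t,r.x[0],r.fun],3))
                  ~~~^^^^^^^^^^^^^^^^^^^^^^^^^^^^^^^^^^^^^^^^^^^^^^^^^^
  File "stand.py", line 28, in <genexpr>
    r=NM(lambda q:sum(err(c,m,rot_parts(q[0]),p) for c,m in ms.items()),[t],[.15]);print("th",np.round([t,r.x[0],r.fun],3))
                      ~~~^^^^^^^^^^^^^^^^^^^^^^^
  File "stand.py", line 20, in err
    R=roi(m);return ((b(render(c,parts,p,R))-b(m[R[1]:R[3],R[0]:R[2]]))**2).sum()/m.sum()
                        ~~~~~~^^^^^^^^^^^^^
  File "fit.py", line 14, in render
    q=proj(cam,P@R.T+[x,y,0]);q=(q-[u0,v0]+.5)*S-.5
  File "h.py", line 12, in proj
    c=calibration(cam);K=np.array(c["intrinsics"],float);D=np.array(c["D"],float)
ValueError: time passes only in moves, steps and waits
```

```bash
sed -i '3a import functools\ncalibration=functools.cache(calibration)' h.py
python3 - <<'E'
s=open('a.py').read()
s=s.replace("    th=fit","    if it: th=fit").replace("for it in","th=2.36\nfor it in").replace("np.arange(0,6.28,.39) if it==0 else th+np","2.36+np").replace("range(2)","range(3)")
open('a.py','w').write(s)
E
python3 a.py
```

```text
[0.52818229 0.18999038 0.13      ]
brake 0.15781250000000002 0.468493346369623
('top',) [0.5183 0.2613 0.0639] 0.016186835972782983
('scene',) [0.5181 0.2599 0.0673] 0.03720484015498521
('top', 'scene') [0.5183 0.2608 0.066 ] 0.05487701985851805
th [2.36  2.351 0.196]
th [3.93  3.842 0.248]
th [5.5   5.406 0.314]
th [0.79  0.694 0.255]
brake 0.16044921875000007 0.46172852525586355
('top',) [0.5183 0.2618 0.0637] 0.016273058686620025
('scene',) [0.5179 0.2598 0.0684] 0.03731458234402115
('top', 'scene') [0.5182 0.2606 0.0654] 0.054856761555239886
th [2.36  2.324 0.188]
th [3.93  3.86  0.241]
th [5.5   5.407 0.308]
th [0.79  0.668 0.249]
brake 0.15766601562500004 0.4454693123063207
('top',) [0.5184 0.2614 0.0643] 0.016527669526921564
('scene',) [0.5182 0.2593 0.0656] 0.0370540607011154
('top', 'scene') [0.5182 0.2606 0.0654] 0.054607019377627145
```

```bash
cat > go.py <<'E'
# state in stand frame + deltas to a goal
from h import *
X0,Y0,A=.5183,.2606,.0655
c,s=np.cos(A),np.sin(A);RS=np.array([[c,-s],[s,c]])
def w2s(p): return RS.T@(np.array(p[:2])-[X0,Y0])
def s2w(p): return RS@np.array(p[:2])+[X0,Y0]
def here():
    st=read_state();p=st["eef_pos"];print("t",round(st["time"],2),"world",np.round(p*1000,1),"stand",np.round(w2s(p)*1000,1),"yaw",round(st["ee_rot"][2],3),"F",np.round(st["contact_force"],1),"w",round(st["gripper_width"]*1000,1),"gf",round(st["grasp_force"],1));return st
def delta(world,yaw,st=None,tcp=None):
    """tool-frame delta (mm) from current pose to world xyz; yaw used = current; roll needed"""
    st=st or read_state();p=np.array(tcp if tcp is not None else st["eef_pos"]);R=Rotation.from_euler("xyz",st["ee_rot"]).as_matrix()
    d=R.T@(np.array(world)-p)*1000
    dy=(yaw-st["ee_rot"][2]+np.pi)%(2*np.pi)-np.pi
    return np.round(d,1),"roll",round(-dy,3)
E
python3 - <<'E'
from go import *
st=here();t=[*s2w([-.09,-.13]),.29];print(t,delta(t,1.636))
print(at_z("top",(252.7,282.7),.194),s2w([-.084,-.173]))
b=np.linspace(.16,1.62,9)
for q in b:
    r=.08;off=.008+.010*abs(np.cos(q))+.018*abs(np.sin(q))
    print(round(q,2),np.round(1000*np.array([-r*np.cos(q)-off*np.sin(q),-.16-r*np.sin(q)+off*np.cos(q)]),1))
E
```

```text
t 2.45 world [ 158.1 -604.7  214.6] stand [-416.1 -839.8] yaw 0.256 F [-0.1 -0.7 -0.2] w 91.5 gf 0.0
[np.float64(0.43700190496260255), np.float64(0.1249879808302734), 0.29] (array([ 454.4, -635.4,  -75.4]), 'roll', np.float64(-1.38))
[0.44320318 0.0840418  0.194     ] [0.44580353 0.08247291]
0.16 [ -82.3 -152.3]
0.34 [ -83.2 -164.8]
0.52 [ -82.1 -177.9]
0.71 [ -78.5 -191.2]
0.89 [ -72.3 -204.4]
1.07 [ -63.3 -216.6]
1.26 [ -51.7 -227.3]
1.44 [ -37.6 -235.7]
1.62 [ -22.5 -241.2]
```

>>> {"fn": "servo_tool", "kwargs": {"fingers": [0,0,0,0,0], "delta_pos": [[0,0,-40],[10,-14,-35],[33,-46,0],[33,-46,0],[33,-46,0]], "roll": [0,0,0,0,0]}}

```text
time: 3.08
eef_pos: [0.2255, -0.4285, 0.2897]
ee_rot: [3.141, -0.0, 0.255]
contact_force: [0.7, 1.3, 0.2]
gripper_width: 0.0438
grasp_force: 0.0
```

>>> {"fn": "servo_tool", "kwargs": {"fingers": [0,0,0,0,0], "delta_pos": [[33,-46,0],[33,-46,0],[33,-46,0],[33,-46,0],[33,-46,0]], "roll": [0,0,0,0,0]}}

```text
time: 3.7
eef_pos: [0.3269, -0.1642, 0.29]
ee_rot: [3.141, -0.001, 0.255]
contact_force: [1.2, -0.4, -0.0]
gripper_width: 0.0006
grasp_force: 0.0
```

>>> {"fn": "servo_tool", "kwargs": {"fingers": [0,0,0,0,0], "delta_pos": [[33,-46,0],[33,-46,0],[33,-46,0],[33,-46,0],[33,-46,0]], "roll": [0,0,0,0,0]}}

```text
time: 4.32
eef_pos: [0.4284, 0.1005, 0.2899]
ee_rot: [3.141, -0.001, 0.256]
contact_force: [1.0, -0.8, -0.5]
gripper_width: 0.0004
grasp_force: 0.0
```

>>> {"fn": "servo_tool", "kwargs": {"fingers": [0,0,0,0,0], "delta_pos": [[0,0,0],[0,0,0],[0,0,0],[0,0,0],[0,0,0]], "roll": [-0.172,-0.172,-0.172,-0.172,-0.172]}}

```text
time: 4.95
eef_pos: [0.428, 0.0985, 0.2897]
ee_rot: [3.141, -0.0, 1.122]
contact_force: [-0.4, -0.8, -0.5]
gripper_width: 0.0005
grasp_force: 0.0
```

>>> {"fn": "servo_tool", "kwargs": {"fingers": [0,0,0,0,0], "delta_pos": [[0,0,0],[0,0,0],[0,0,0],[0,0,0],[0,0,0]], "roll": [-0.172,-0.172,-0.176,0,0]}}

```text
time: 5.58
eef_pos: [0.428, 0.0985, 0.2897]
ee_rot: [3.141, -0.0, 1.632]
contact_force: [1.0, 0.6, 0.6]
gripper_width: 0.0003
grasp_force: 0.0
```

```bash
python3 -c "
from go import *
here();print(delta([*s2w([-.09,-.13]),.178],1.636))"
```

```text
t 5.58 world [428.   98.5 289.7] stand [-100.7 -155.8] yaw 1.632 F [1.  0.6 0.6] w 0.3 gf 0.0
(array([ 25.9,  10.6, 111.7]), 'roll', np.float64(-0.004))
```

>>> {"fn": "servo_tool", "kwargs": {"fingers": [0,0,0,0,0], "delta_pos": [[26,11,0],[0,0,56],[0,0,56],[-16,8,0],[-6,0,0]], "roll": [0,0,0,0,0]}}

```text
time: 6.2
eef_pos: [0.4469, 0.1033, 0.1772]
ee_rot: [-3.141, 0.0, 1.633]
contact_force: [-0.1, 0.0, -0.1]
gripper_width: 0.0007
grasp_force: 0.0
```

>>> {"fn": "servo_tool", "kwargs": {"fingers": [0,0,0,0,0], "delta_pos": [[-12,-1,0],[-13,1,0],[-13,4,0],[-13,6,0],[-12,9,0]], "roll": [0,0,0,0,0]}}

```text
time: 6.82
eef_pos: [0.4698, 0.0411, 0.1776]
ee_rot: [-3.141, -0.0, 1.635]
contact_force: [-1.9, 5.2, -0.3]
gripper_width: 0.0004
grasp_force: 1.8
```

>>> {"fn": "servo_tool", "kwargs": {"fingers": [0,0,0,0,0], "delta_pos": [[-11,11,0],[-8,14,0],[-6,15,0],[0,6,0],[0,0,0]], "roll": [0,0,0,0,0]}}

```text
time: 7.45
eef_pos: [0.5114, 0.0194, 0.1767]
ee_rot: [-3.127, 0.0, 1.636]
contact_force: [-28.0, -0.6, 20.9]
gripper_width: -0.0
grasp_force: 15.2
```

```bash
cat > br.py <<'E'
from go import *
from stand import *
def brake(p=(X0,Y0,A),b0=.8):
    for c in("top","scene"):
        camera(c);rs=regions_of(c,"brake")
        if rs: print("brake",c,round(rs[0]["score"],2),np.round(fit_brake({c:rs[0]["mask"]},p,b0),3))
E
python3 -c "
from br import *
here();brake()"
```

```text
t 7.45 world [511.4  19.4 176.7] stand [ -22.7 -240.2] yaw 1.636 F [-28.   -0.6  20.9] w -0.0 gf 15.2
brake scene 0.94 [-0.016  0.868]
```

>>> {"fn": "servo_tool", "kwargs": {"fingers": [0,0,0], "delta_pos": [[0,-30,0],[0,-10,-60],[0,0,-40]], "roll": [0,0,0]}}

```text
time: 8.02
eef_pos: [0.4784, 0.0169, 0.2799]
ee_rot: [3.139, 0.001, 1.636]
contact_force: [0.4, 0.0, -0.5]
gripper_width: 0.0002
grasp_force: 0.0
```

```bash
python3 -c "
from br import *
here();brake(b0=1.4)
for c in('top','scene'):
    r=pinpoint(c,'brake_grip');print(c,[(x['location'],x['score']) for x in r[:2]], proj(c,[*s2w([0,-.245]),.194]))
a=camera('top');b=camera('scene')
cv2.imwrite('pics/b1.png',np.hstack([cv2.resize(a[190:310,90:290],(400,240)),cv2.resize(b[180:300,360:560],(400,240))]))"
```

```text
t 8.03 world [478.4  16.9 279.9] stand [ -55.8 -240.5] yaw 1.636 F [ 0.4  0.  -0.5] w 0.2 gf 0.0
brake top 0.65 [1.35  1.001]
brake scene 0.79 [1.591 0.142]
top [] [[282.60804764 244.03162294]]
scene [([347.6, 225.3], 0.78)] [[349.13693073 224.89194827]]
```

View pics/b1.png

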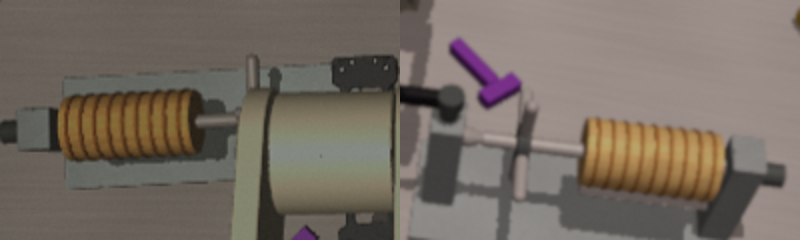

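>>> {"fn": "servo_tool", "kwargs": {"fingers": [0,0,0,0,0], "delta_pos": [[43,29,0],[43,29,0],[43,29,0],[42,29,0],[0,0,0]], "roll": [0,0,0,0,0]}}

```text
time: 9.05
eef_pos: [0.5828, 0.1982, 0.2756]
ee_rot: [-3.14, 0.0, 1.639]
contact_force: [-0.1, 0.1, -0.8]
gripper_width: 0.0005
grasp_force: 0.0
```

```bash
python3 -c "
from go import *
here();print(delta([*s2w([.06,-.07]),.185],1.636))"
```

```text
t 9.05 world [582.8 198.2 275.6] stand [ 60.2 -66.5] yaw 1.639 F [-0.1  0.1 -0.8] w 0.5 gf 0.0
(array([-3.5, -0.1, 90.6]), 'roll', np.float64(0.003))
```

>>> {"fn": "servo_tool", "kwargs": {"fingers": [0,0,0,0,0], "delta_pos": [[-3,0,50],[0,0,40],[0,-24,0],[0,-12,0],[0,-10,0]], "roll": [0,0,0,0,0]}}

```text
time: 9.68
eef_pos: [0.5367, 0.1893, 0.1881]
ee_rot: [3.139, 0.0, 1.636]
contact_force: [4.2, -1.1, -2.1]
gripper_width: 0.0007
grasp_force: 1.6
```

>>> {"fn": "servo_tool", "kwargs": {"fingers": [0,0,0,0,0], "delta_pos": [[0,-9,1],[0,-9,3],[0,-9,4],[0,-7,6],[0,-7,7]], "roll": [0,0,0,0,0]}}

```text
time: 10.3
eef_pos: [0.4947, 0.1874, 0.1667]
ee_rot: [-3.142, -0.001, 1.636]
contact_force: [0.4, -0.3, 6.3]
gripper_width: 0.0005
grasp_force: 2.7
```

>>> {"fn": "servo_tool", "kwargs": {"fingers": [0,0,0,0,0], "delta_pos": [[0,-4,5],[0,0,0],[0,0,-50],[0,0,-60],[0,0,0]], "roll": [0,0,0,0,0]}}

```text
time: 10.92
eef_pos: [0.4933, 0.1877, 0.2758]
ee_rot: [3.135, -0.002, 1.636]
contact_force: [-0.2, 0.2, -0.2]
gripper_width: 0.0004
grasp_force: 0.0
```

```bash
cat > th.py <<'E'
from br import *
def theta(guess,cams=("top","scene")):
    for c in cams:
        camera(c);rs=regions_of(c,"wheel_centre")
        if rs: print(c,round(rs[0]["score"],2),rs[0]["mask"].sum());fit_theta({c:rs[0]["mask"]},(X0,Y0,A),guess)
E
python3 -c "
from th import *
here();theta([1.17,1.17+1.57,1.17-1.57],('scene',))"
```

```text
t 10.93 world [493.3 187.7 275.8] stand [-29.7 -71.1] yaw 1.636 F [-0.2  0.2 -0.2] w 0.4 gf 0.0
scene 0.85 3265
th [1.17  1.376 0.06 ]
th [2.74  2.993 0.057]
th [-0.4   -0.147  0.06 ]
```

```bash
python3 -c "
from h import *
b=camera('scene')
cv2.imwrite('pics/b2.png',cv2.resize(b[180:320,370:550],None,fx=3,fy=3,interpolation=2))"
```

```text
(no output)
```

View pics/b2.png

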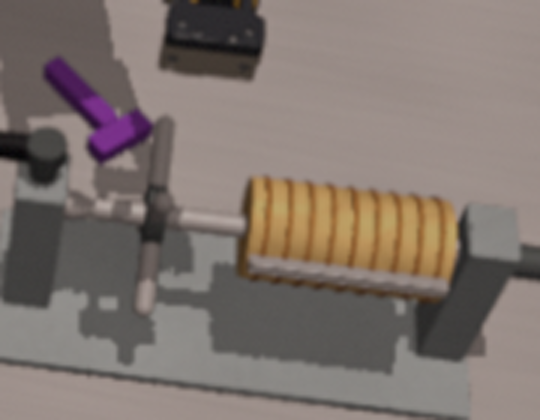

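>>> {"fn": "servo_tool", "kwargs": {"fingers": [0,0,0,0,0], "delta_pos": [[1,52,0],[0,53,0],[0,0,50],[0,0,50],[0,-8,0]], "roll": [0,0,0,0,0]}}

```text
time: 11.7
eef_pos: [0.5842, 0.1928, 0.166]
ee_rot: [-3.131, 0.003, 1.635]
contact_force: [0.3, 0.3, 0.5]
gripper_width: 0.0003
grasp_force: 0.0
```

>>> {"fn": "servo_tool", "kwargs": {"fingers": [0,0,0,0,0], "delta_pos": [[0,-11,0],[0,-11,0],[0,-11,0],[0,-11,0],[0,-11,0]], "roll": [0,0,0,0,0]}}

```text
time: 12.32
eef_pos: [0.534, 0.191, 0.1737]
ee_rot: [3.137, -0.001, 1.636]
contact_force: [4.5, 0.2, 5.4]
gripper_width: 0.0008
grasp_force: 3.0
```

>>> {"fn": "servo_tool", "kwargs": {"fingers": [0,0,0,0,0], "delta_pos": [[0,-11,0],[0,-11,0],[0,-5,0],[0,0,-50],[0,0,-50]], "roll": [0,0,0,0,0]}}

```text
time: 12.95
eef_pos: [0.5042, 0.1883, 0.2717]
ee_rot: [-3.137, 0.001, 1.636]
contact_force: [0.8, 1.1, 0.0]
gripper_width: 0.0003
grasp_force: 0.0
```

```bash
python3 -c "
from th import *
here();theta([0.2,1.77],('scene',))
b=camera('scene')
cv2.imwrite('pics/b3.png',cv2.resize(b[180:320,370:550],None,fx=3,fy=3,interpolation=2))"
```

```text
t 12.95 world [504.2 188.3 271.7] stand [-18.8 -71.2] yaw 1.636 F [0.8 1.1 0. ] w 0.3 gf 0.0
scene 0.68 3312
th [0.2   0.021 0.063]
th [1.77  1.428 0.065]
```

View pics/b3.png

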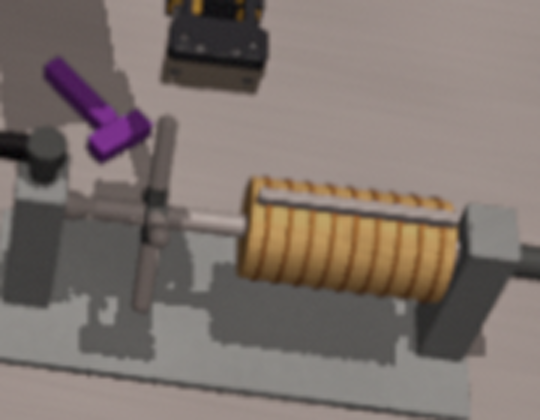

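>>> {"fn": "servo_tool", "kwargs": {"fingers": [0.76,0.76,0.76,0.76,0.76], "delta_pos": [[1,19,0],[0,0,0],[0,0,0],[0,0,40],[0,0,40]], "roll": [0,0,0,0,0]}}

```text
time: 13.72
eef_pos: [0.525, 0.1909, 0.1904]
ee_rot: [3.142, -0.0, 1.636]
contact_force: [0.6, 0.5, 0.1]
gripper_width: 0.0486
grasp_force: 0.0
```

>>> {"fn": "servo_tool", "kwargs": {"fingers": [0.76,0.76,0.76,0.76,0.76], "delta_pos": [[0,0,7],[0,0,4],[0,0,3],[0,0,2],[0,0,0]], "roll": [0,0,0,0,0]}}

```text
time: 14.35
eef_pos: [0.5261, 0.1909, 0.1812]
ee_rot: [3.139, -0.0, 1.636]
contact_force: [-11.9, -6.4, 37.9]
gripper_width: 0.0667
grasp_force: 34.1
```

```bash
python3 -c "
from go import *
here()"
```

```text
t 14.35 world [526.1 190.9 181.2] stand [  3.2 -70. ] yaw 1.636 F [-11.9  -6.4  37.9] w 66.7 gf 34.1
```

>>> {"fn": "servo_tool", "kwargs": {"fingers": [0.76,0.76,0.76], "delta_pos": [[0,0,-15],[0,0,-50],[0,0,-55]], "roll": [0,0,0]}}

```text
time: 14.72
eef_pos: [0.5249, 0.1911, 0.298]
ee_rot: [-3.142, -0.0, 1.636]
contact_force: [1.2, 0.6, -0.5]
gripper_width: 0.0697
grasp_force: 0.0
```

```bash
python3 -c "
from th import *
here();theta([0.1],('scene','top'));brake(b0=1.5)"
```

```text
t 14.72 world [524.9 191.1 298. ] stand [  2.  -69.8] yaw 1.636 F [ 1.2  0.6 -0.5] w 69.7 gf 0.0
scene 0.62 3275
th [0.1   0.021 0.068]
top 0.76 1080
th [0.1   0.02  2.108]
brake top 0.94 [1.573 0.101]
brake scene 0.56 [1.578 0.239]
```

>>> {"fn": "servo_tool", "kwargs": {"fingers": [0,0,0,0,0], "delta_pos": [[-42,15,0],[-42,15,0],[-43,15,0],[-43,13,0],[0,0,0]], "roll": [0,0,0,0,0]}}

```text
time: 15.75
eef_pos: [0.5943, 0.0226, 0.2941]
ee_rot: [-3.139, 0.0, 1.633]
contact_force: [-0.9, 0.6, 0.5]
gripper_width: 0.0217
grasp_force: 0.0
```

>>> {"fn": "servo_tool", "kwargs": {"fingers": [0,0,0,0,0], "delta_pos": [[0,0,60],[0,0,60],[0,-20,0],[0,-18,0],[-2,-12,0]], "roll": [0,0,0,0,0]}}

```text
time: 16.38
eef_pos: [0.544, 0.0209, 0.1751]
ee_rot: [3.141, -0.001, 1.636]
contact_force: [5.0, 1.7, -1.6]
gripper_width: 0.0004
grasp_force: 2.0
```

>>> {"fn": "servo_tool", "kwargs": {"fingers": [0,0,0,0,0], "delta_pos": [[-2,-12,0],[2,-13,0],[2,-12,0],[6,-12,0],[7,-12,0]], "roll": [0,0,0,0,0]}}

```text
time: 17.0
eef_pos: [0.4816, 0.0311, 0.1756]
ee_rot: [-3.142, 0.0, 1.636]
contact_force: [3.7, -1.6, 0.4]
gripper_width: 0.001
grasp_force: 1.6
```

>>> {"fn": "servo_tool", "kwargs": {"fingers": [0,0,0,0,0], "delta_pos": [[10,-10,0],[11,-9,0],[13,-6,0],[14,-5,0],[0,0,0]], "roll": [0,0,0,0,0]}}

```text
time: 17.62
eef_pos: [0.4513, 0.0721, 0.1757]
ee_rot: [3.138, 0.012, 1.641]
contact_force: [13.2, -37.2, -4.2]
gripper_width: 0.0005
grasp_force: 19.1
```

```bash
python3 -c "
from go import *
here()"
```

```text
t 17.62 world [451.3  72.1 175.7] stand [ -79.2 -183.7] yaw 1.641 F [ 13.2 -37.2  -4.2] w 0.5 gf 19.1
```

>>> {"fn": "servo_tool", "kwargs": {"fingers": [0,0.8,0.8,0.8], "delta_pos": [[-25,0,0],[0,0,-60],[0,0,-50],[-60,0,0]], "roll": [0,0,0,0]}}

```text
time: 18.12
eef_pos: [0.4567, -0.0051, 0.2892]
ee_rot: [3.136, -0.001, 1.641]
contact_force: [1.1, -0.3, 0.0]
gripper_width: 0.0285
grasp_force: 0.0
```

```bash
python3 -c "
from th import *
from look import locate
here();theta([0.1]);brake(b0=.1)
for c in ('top','scene'): camera(c)
locate('scraper',(.4245,-.0745,1.51));locate('round_paddle',(.523,-.099,-1.538));locate('long_paddle',(.6248,-.0722,1.34));locate('tray',(.508,-.323,.055))
"
```

```text
t 18.12 world [456.7  -5.1 289.2] stand [ -78.8 -261.1] yaw 1.641 F [ 1.1 -0.3  0. ] w 28.5 gf 0.0
top 0.82 3012
th [0.1  0.02 0.12]
brake top 0.51 [0.094 0.914]
brake scene 0.91 [0.06  0.257]
scraper ('top',) [423.8 -72.7] yaw 1.543 cost 0.344
round_paddle ('top',) [522.9 -99.3] yaw -1.522 cost 0.13
round_paddle ('scene',) [523.4 -97.3] yaw -1.534 cost 0.024
round_paddle ('top', 'scene') [523.1 -98.4] yaw -1.529 cost 0.157
long_paddle ('top',) [624.4 -75.4] yaw 1.338 cost 0.009
long_paddle ('scene',) [624.9 -71.4] yaw 1.345 cost 0.022
long_paddle ('top', 'scene') [624.6 -73.5] yaw 1.34 cost 0.044
tray ('top',) [ 508.2 -325.6] yaw 0.051 cost 0.004
tray ('scene',) [ 508.3 -321.2] yaw 0.054 cost 0.003
tray ('top', 'scene') [ 508.1 -323.5] yaw 0.053 cost 0.014
```

```bash
python3 -c "
from go import *
print(delta([.4243,-.0745,.06],1.51))"
```

```text
(array([-64.5, -35. , 225.6]), 'roll', np.float64(0.126))
```

>>> {"fn": "servo_tool", "kwargs": {"fingers": [0.7,0.7,0.7,0.7,0.7], "delta_pos": [[-33,-18,50],[-32,-17,50],[0,0,60],[0,0,60],[0,0,0]], "roll": [0,0,0.126,0,0]}}

```text
time: 19.65
eef_pos: [0.4208, -0.0746, 0.0626]
ee_rot: [-3.133, -0.001, 1.51]
contact_force: [0.5, 0.2, 0.9]
gripper_width: 0.0645
grasp_force: 0.0
```

```bash
python3 -c "
from look import *
from go import *
here();print(delta([.4243,-.0745,.005],1.51))
for c in ('scene','top'): camera(c)
locate('scraper',(.4245,-.0745,1.51))"
```

```text
t 19.65 world [420.8 -74.6  62.6] stand [-119.2 -328.1] yaw 1.51 F [0.5 0.2 0.9] w 64.5 gf 0.0
(array([ 0.2,  4. , 57.5]), 'roll', np.float64(-0.0))
scraper ('scene',) [425.5 -71.8] yaw 1.521 cost 0.08
```

>>> {"fn": "servo_tool", "kwargs": {"fingers": [0.7,0.7,0.7,0.2,0.1], "delta_pos": [[0,4,35],[0,0,22],[0,0,0],[0,0,0],[0,0,0]], "roll": [0,0,0,0,0], "newtons": 30}}

```text
time: 20.48
eef_pos: [0.4294, -0.0755, 0.01]
ee_rot: [3.139, 0.0, 1.51]
contact_force: [0.3, 0.1, 0.3]
gripper_width: 0.0463
grasp_force: 0.0
```

>>> {"fn": "servo_tool", "kwargs": {"fingers": [0.1,0.1,0.1,0.1], "delta_pos": [[0,0,0],[0,0,0],[0,0,0],[0,0,0]], "roll": [0,0,0,0]}}

```text
time: 20.98
eef_pos: [0.428, -0.0753, 0.0087]
ee_rot: [-3.141, -0.0, 1.51]
contact_force: [-1.8, 1.2, 6.4]
gripper_width: 0.0198
grasp_force: 30.0
```

```bash
python3 -c "
from look import *
from go import *
here()
for c in ('scene','top'): camera(c)
locate('scraper',(.4245,-.0745,1.51))"
```

```text
t 20.98 world [428.  -75.3   8.7] stand [-112.1 -329.3] yaw 1.51 F [-1.8  1.2  6.4] w 19.8 gf 30.0
scraper ('scene',) [431.8 -73.5] yaw 1.57 cost 0.253
```

>>> {"fn": "servo_tool", "kwargs": {"fingers": [0.1,0.1,0.1,0.1,0.1], "delta_pos": [[0,0,-40],[0,0,-50],[0,0,0],[0,0,0],[0,0,0]], "roll": [0,0,0.182,0.182,0.182]}}

```text
time: 21.8
eef_pos: [0.4283, -0.0753, 0.0987]
ee_rot: [3.141, -0.0, 0.958]
contact_force: [-0.4, -0.2, -0.6]
gripper_width: 0.0198
grasp_force: 30.0
```

>>> {"fn": "servo_tool", "kwargs": {"fingers": [0.1,0.1,0.1,0.1,0.1], "delta_pos": [[0,0,0],[0,0,0],[0,0,0],[0,0,0],[0,0,0]], "roll": [0.182,0.182,0.182,0.182,0.183]}}

```text
time: 22.42
eef_pos: [0.4282, -0.0753, 0.0984]
ee_rot: [-3.142, 0.0, 0.047]
contact_force: [0.2, 0.2, -1.3]
gripper_width: 0.0195
grasp_force: 30.0
```

```bash
cat >> go.py <<'E'
TR=np.array([.5081,-.3235,.053])
def slot(k,z):
    y={"scraper":.072,"round":0,"long":-.072}[k];return [TR[0]-y*np.sin(TR[2]),TR[1]+y*np.cos(TR[2]),z]
E
python3 -c "
from go import *
here();print(delta(slot('scraper',.075),.053))"
```

```text
t 22.43 world [428.2 -75.3  98.4] stand [-111.9 -329.3] yaw 0.047 F [ 0.2  0.2 -1.3] w 19.5 gf 30.0
(array([ 67.8, 179.7,  23.4]), 'roll', np.float64(-0.006))
```

>>> {"fn": "servo_tool", "kwargs": {"fingers": [0.1,0.1,0.1,0.1,0.1], "delta_pos": [[17,45,0],[17,45,0],[17,45,0],[17,45,25],[0,0,0]], "roll": [0,0,0,0,-0.006]}}

```text
time: 23.05
eef_pos: [0.5058, -0.2537, 0.0717]
ee_rot: [-3.141, 0.001, 0.056]
contact_force: [-1.1, 1.0, -1.4]
gripper_width: 0.0194
grasp_force: 30.0
```

```bash
cat > inhand.py <<'E'
from look import *
from go import *
import fit
def inhand(name,k,ztool,ps=0,cams=("scene","top"),save=None):
    st=here();p=st["eef_pos"];yaw=st["ee_rot"][2]+ps
    off=ztool-.011
    for c in cams:
        im=camera(c)
        if save: cv2.imwrite(f"pics/{save}_{c}.png",im)
        rs=regions_of(c,name);uv=proj(c,[p[0],p[1],ztool])[0]
        rs=[r for r in rs if np.hypot(*(np.array(r["location"])-uv))<30]
        if not rs: print(c,"none");continue
        P0=fit.PARTS[name];fit.PARTS["_h"]=[q+[0,0,off] for q in P0]
        x,f=fit.fit("_h",{c:rs[0]["mask"]},(p[0],p[1],yaw));print(c,"tool",np.round(x[:2]*1000,1),round(x[2],3),"cost",round(f,3),"minus tcp",np.round((x[:2]-p[:2])*1000,1))
        t,f=None,None
        rs=regions_of(c,"tray")
    s=slot(k,.02);print("slot",np.round(np.array(s)*1000,1),delta([s[0],s[1],.02],TR[2]+ps))
E
python3 -c "
from inhand import *
inhand('scraper','scraper',.075-.0087+.011,save='s1')
a=cv2.imread('pics/s1_scene.png')[190:300,170:320];cv2.imwrite('pics/s1.png',cv2.resize(a,None,fx=5,fy=5,interpolation=2))"
```

```text
t 23.05 world [ 505.8 -253.7   71.7] stand [ -46.1 -512.4] yaw 0.056 F [-1.1  1.  -1.4] w 19.4 gf 30.0
scene tool [ 509.  -254.7] 0.241 cost 0.306 minus tcp [ 3.2 -1. ]
top none
slot [ 504.3 -251.6   20. ] (array([-1.2,  1. , 54. ]), 'roll', np.float64(0.007))
```

View pics/s1.png

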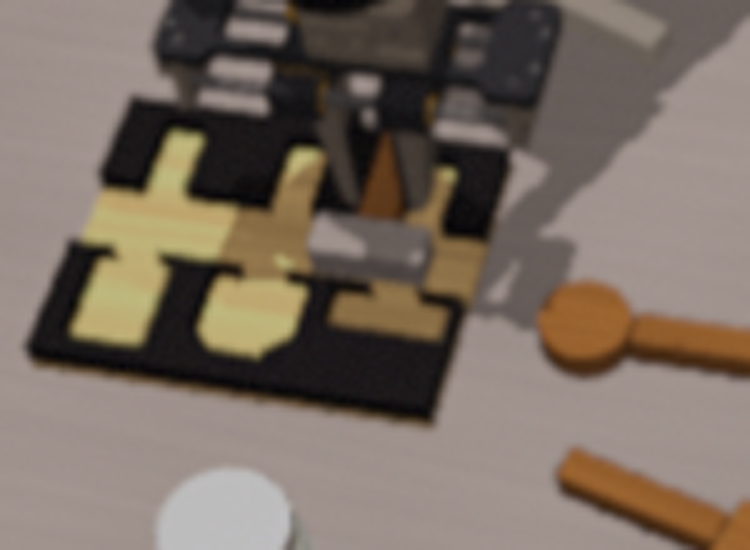

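>>> {"fn": "servo_tool", "kwargs": {"fingers": [0.1,0.1,0.1], "delta_pos": [[-2,1,25],[0,0,15],[0,0,0]], "roll": [0.007,0,0]}}

```text
time: 23.68
eef_pos: [0.503, -0.2517, 0.033]
ee_rot: [-3.141, 0.002, 0.053]
contact_force: [0.2, 0.0, -1.5]
gripper_width: 0.0198
grasp_force: 30.0
```

```bash
python3 -c "
from inhand import *
inhand('scraper','scraper',.034-.0087+.011,cams=('scene',),save='s2')
a=cv2.imread('pics/s2_scene.png')[190:300,170:320];cv2.imwrite('pics/s2.png',cv2.resize(a,None,fx=5,fy=5,interpolation=2))"
```

```text
t 23.68 world [ 503.  -251.7   33. ] stand [ -48.8 -510.2] yaw 0.053 F [ 0.2  0.  -1.5] w 19.8 gf 30.0
scene tool [ 504.6 -252.7] 0.217 cost 0.225 minus tcp [ 1.6 -1. ]
slot [ 504.3 -251.6   20. ] (array([ 0.1, -1. , 14.3]), 'roll', np.float64(-0.001))
```

View pics/s2.png

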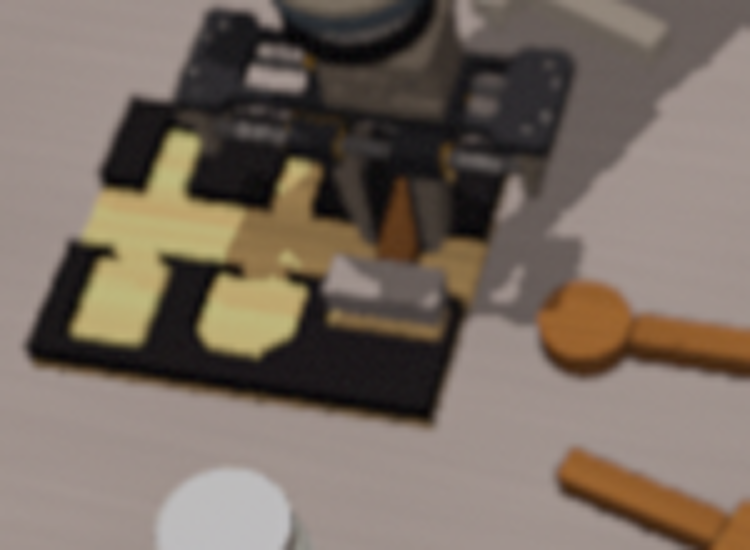

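>>> {"fn": "servo_tool", "kwargs": {"fingers": [0.1,0.1,0.1,0.1,0.1], "delta_pos": [[0,0,6],[0,0,5],[0,0,4],[0,0,3],[0,0,0]], "roll": [0,0,0,0,0]}}

```text
time: 24.45
eef_pos: [0.5036, -0.2525, 0.0153]
ee_rot: [-3.141, 0.0, 0.052]
contact_force: [-0.3, 0.2, -1.6]
gripper_width: 0.0198
grasp_force: 30.0
```

```bash
python3 -c "
from go import *
for i in range(3): here();camera('scene')"
```

```text
t 24.45 world [ 503.6 -252.5   15.3] stand [ -48.3 -511. ] yaw 0.052 F [-0.3  0.2 -1.6] w 19.8 gf 30.0
t 24.5 world [ 503.7 -252.6   15.5] stand [ -48.2 -511.1] yaw 0.052 F [ 0.1 -0.6 -1.7] w 19.6 gf 30.0
t 24.55 world [ 503.8 -252.6   15.6] stand [ -48.1 -511.2] yaw 0.052 F [-0.4 -0.6 -1.3] w 19.8 gf 30.0
```

>>> {"fn": "servo_tool", "kwargs": {"fingers": [0.1,0.1,0.42,0.42,0.42], "delta_pos": [[0,0,2],[0,0,0],[0,0,0],[0,0,0],[0,0,0]], "roll": [0,0,0,0,0]}}

```text
time: 25.22
eef_pos: [0.5037, -0.2526, 0.0135]
ee_rot: [-3.142, 0.0, 0.052]
contact_force: [-0.4, -0.4, -0.3]
gripper_width: 0.0387
grasp_force: 0.0
```

>>> {"fn": "servo_tool", "kwargs": {"fingers": [0.42,0.42,0.42,0.5], "delta_pos": [[0,0,-30],[0,0,-50],[0,0,-60],[0,-60,-20]], "roll": [0,0,0,0]}}

```text
time: 25.72
eef_pos: [0.5033, -0.1959, 0.1773]
ee_rot: [3.138, -0.006, 0.048]
contact_force: [1.0, 1.9, -0.4]
gripper_width: 0.045
grasp_force: 0.0
```

```bash
python3 -c "
from look import *
from go import *
here()
for c in ('scene','top'): camera(c)
import fit
s=slot('scraper',0);print(s)
for z in (.006,):
    P=fit.PARTS['scraper'];fit.PARTS['scraper']=[q+[0,0,z] for q in P]
    locate('scraper',(s[0],s[1],.053))
    fit.PARTS['scraper']=P
locate('round_paddle',(.523,-.099,-1.538));locate('long_paddle',(.6248,-.0722,1.34))"
```

```text
t 25.73 world [ 503.3 -195.9  177.3] stand [ -44.8 -454.5] yaw 0.048 F [ 1.   1.9 -0.4] w 45.0 gf 0.0
[np.float64(0.5042857862730995), np.float64(-0.2516011003307733), 0]
scraper ('scene',) [ 500.6 -249.9] yaw 0.059 cost 0.054
round_paddle ('top',) [523.  -91.4] yaw -1.523 cost 1.11
round_paddle ('scene',) [523.7 -97.5] yaw -1.518 cost 0.028
round_paddle ('top', 'scene') [523.5 -94.9] yaw -1.519 cost 1.157
long_paddle ('top',) [624.2 -74.3] yaw 1.345 cost 0.018
long_paddle ('scene',) [625. -71.] yaw 1.324 cost 0.031
long_paddle ('top', 'scene') [624.7 -72.4] yaw 1.338 cost 0.059
```

>>> {"fn": "servo_tool", "kwargs": {"fingers": [0.7,0.7,0.7,0.7,0.7], "delta_pos": [[12,-48,0],[12,-48,0],[0,0,0],[0,0,0],[0,0,0]], "roll": [0,0,-0.174,-0.174,-0.174]}}

```text
time: 26.75
eef_pos: [0.5195, -0.0968, 0.1726]
ee_rot: [-3.141, 0.001, 0.579]
contact_force: [-0.6, -0.3, 0.5]
gripper_width: 0.0642
grasp_force: 0.0
```

>>> {"fn": "servo_tool", "kwargs": {"fingers": [0.7,0.7,0.7,0.7,0.7], "delta_pos": [[0,0,0],[0,0,0],[0,0,0],[0,0,0],[0,0,0]], "roll": [-0.174,-0.174,-0.174,-0.174,-0.174]}}

```text
time: 27.38
eef_pos: [0.5195, -0.0971, 0.1725]
ee_rot: [-3.14, 0.0, 1.448]
contact_force: [0.0, -0.8, 0.0]
gripper_width: 0.064
grasp_force: 0.0
```

>>> {"fn": "servo_tool", "kwargs": {"fingers": [0.7,0.7,0.7,0.7,0.7], "delta_pos": [[0,0,0],[0,0,60],[0,0,50],[0,0,0],[0,0,0]], "roll": [-0.17,0,0,0,0]}}

```text
time: 28.0
eef_pos: [0.5205, -0.0968, 0.0643]
ee_rot: [3.141, 0.0, 1.613]
contact_force: [-0.4, 0.1, 0.4]
gripper_width: 0.0643
grasp_force: 0.0
```

```bash
python3 -c "
from look import *
from go import *
here();camera('scene')
locate('round_paddle',(.523,-.0985,-1.53),('scene',))
here();print(delta([.5232,-.0985,.006],1.61))"
```

```text
t 28.0 world [520.5 -96.8  64.3] stand [ -21.2 -356.8] yaw 1.613 F [-0.4  0.1  0.4] w 64.3 gf 0.0
round_paddle ('scene',) [525.3 -98.8] yaw -1.478 cost 0.304
t 28.1 world [521.3 -96.8  65.3] stand [ -20.4 -356.8] yaw 1.614 F [ 0.6 -0.1  0.3] w 64.4 gf 0.0
(array([-1.8,  1.7, 59.3]), 'roll', np.float64(0.004))
```

>>> {"fn": "servo_tool", "kwargs": {"fingers": [0.7,0.7,0.7,0.2,0.1], "delta_pos": [[-2,2,37],[0,0,20],[0,0,0],[0,0,0],[0,0,0]], "roll": [0.004,0,0,0,0]}}

```text
time: 28.72
eef_pos: [0.5228, -0.0984, 0.0078]
ee_rot: [3.139, 0.001, 1.61]
contact_force: [0.2, -0.4, -0.2]
gripper_width: 0.0467
grasp_force: 0.0
```

>>> {"fn": "servo_tool", "kwargs": {"fingers": [0.1,0.1,0.1,0.1,0.1], "delta_pos": [[0,0,0],[0,0,0],[0,0,0],[0,0,0],[0,0,0]], "roll": [0,0,0,0,0]}}

```text
time: 29.35
eef_pos: [0.5219, -0.0982, 0.0066]
ee_rot: [3.141, 0.0, 1.61]
contact_force: [-0.9, 0.8, 5.3]
gripper_width: 0.0198
grasp_force: 30.0
```

```bash
python3 -c "
from look import *
from go import *
here();camera('scene');here()"
```

```text
t 29.35 world [521.9 -98.2   6.6] stand [ -19.9 -358.3] yaw 1.61 F [-0.9  0.8  5.3] w 19.8 gf 30.0
t 29.4 world [521.9 -98.2   6.6] stand [ -19.9 -358.3] yaw 1.61 F [-0.9  0.5  4.7] w 19.9 gf 30.0
```

>>> {"fn": "servo_tool", "kwargs": {"fingers": [0.1,0.1,0.1,0.1,0.1], "delta_pos": [[0,0,-40],[0,0,-50],[-45,-5,0],[-45,-5,0],[-45,-4,0]], "roll": [0,0,0,0,0]}}

```text
time: 30.02
eef_pos: [0.5126, -0.2347, 0.0962]
ee_rot: [-3.141, -0.0, 1.61]
contact_force: [0.3, 0.4, -1.0]
gripper_width: 0.0196
grasp_force: 30.0
```

>>> {"fn": "servo_tool", "kwargs": {"fingers": [0.1,0.1,0.1,0.1,0.1], "delta_pos": [[-45,-4,0],[-45,-4,0],[0,0,0],[0,0,0],[0,0,0]], "roll": [0,0,-0.176,-0.176,-0.176]}}

```text
time: 30.65
eef_pos: [0.508, -0.3239, 0.0957]
ee_rot: [-3.141, -0.001, 2.143]
contact_force: [0.6, 0.6, -1.4]
gripper_width: 0.0196
grasp_force: 30.0
```

>>> {"fn": "servo_tool", "kwargs": {"fingers": [0.1,0.1,0.1,0.1,0.1], "delta_pos": [[0,0,0],[0,0,0],[0,0,0],[0,0,0],[0,0,0]], "roll": [-0.176,-0.176,-0.176,-0.176,-0.176]}}

```text
time: 31.28
eef_pos: [0.5081, -0.3236, 0.0958]
ee_rot: [3.141, -0.001, 3.024]
contact_force: [-0.2, -0.1, -1.2]
gripper_width: 0.0198
grasp_force: 30.0
```

>>> {"fn": "servo_tool", "kwargs": {"fingers": [0.1,0.1,0.1], "delta_pos": [[0,0,25],[0,0,0],[0,0,0]], "roll": [-0.176,0,0]}}

```text
time: 31.65
eef_pos: [0.5085, -0.3238, 0.0716]
ee_rot: [3.141, -0.0, -3.093]
contact_force: [-0.2, -0.1, -0.9]
gripper_width: 0.0198
grasp_force: 30.0
```

```bash
python3 -c "
from go import *
here();camera('scene');here();print(delta(slot('round',.032),.053+np.pi))"
```

```text
t 31.65 world [ 508.5 -323.8   71.6] stand [ -48.  -582.5] yaw -3.093 F [-0.2 -0.1 -0.9] w 19.8 gf 30.0
t 31.7 world [ 508.8 -324.    71.9] stand [ -47.7 -582.8] yaw -3.093 F [-0.4  0.3 -0.9] w 20.0 gf 30.0
(array([ 0.7,  0.6, 39.9]), 'roll', np.float64(-0.004))
```

>>> {"fn": "servo_tool", "kwargs": {"fingers": [0.1,0.1,0.1,0.1,0.1], "delta_pos": [[0.5,0,30],[0,0,8],[0,0,4],[0,0,4],[0,0,4]], "roll": [-0.004,0,0,0,0]}}

```text
time: 32.33
eef_pos: [0.5085, -0.3242, 0.0218]
ee_rot: [-3.141, 0.001, -3.086]
contact_force: [0.3, -0.8, -0.9]
gripper_width: 0.0197
grasp_force: 30.0
```

>>> {"fn": "servo_tool", "kwargs": {"fingers": [0.1,0.1,0.1,0.1], "delta_pos": [[0,0,4],[0,0,3],[0,0,2],[0,0,0]], "roll": [0,0,0,0]}}

```text
time: 32.83
eef_pos: [0.5081, -0.324, 0.0126]
ee_rot: [-3.141, 0.0, -3.085]
contact_force: [-1.8, -0.2, 2.2]
gripper_width: 0.0193
grasp_force: 30.0
```

```bash
python3 -c "
from go import *
here();camera('scene');here();print(delta(slot('round',.0126),.053+np.pi))"
```

```text
t 32.83 world [ 508.1 -324.    12.6] stand [ -48.4 -582.7] yaw -3.085 F [-1.8 -0.2  2.2] w 19.3 gf 30.0
t 32.88 world [ 508.1 -324.    12.6] stand [ -48.4 -582.7] yaw -3.085 F [-0.4 -0.9  2.6] w 19.7 gf 30.0
(array([ 0. ,  0.5, -0. ]), 'roll', np.float64(0.003))
```

>>> {"fn": "servo_tool", "kwargs": {"fingers": [0.42,0.42,0.42,0.42,0.42], "delta_pos": [[0,0,0],[0,0,0],[0,0,0],[0,0,-25],[0,0,-50]], "roll": [0,0,0,0,0]}}

```text
time: 33.5
eef_pos: [0.5066, -0.323, 0.0863]
ee_rot: [3.139, -0.004, -3.085]
contact_force: [0.5, -1.1, -0.3]
gripper_width: 0.0385
grasp_force: 0.0
```

>>> {"fn": "servo_tool", "kwargs": {"fingers": [0.42,0.42,0.5,0.5,0.5], "delta_pos": [[0,0,-60],[0,0,-30],[-26,49,0],[-26,49,0],[0,0,0]], "roll": [0,0,0,0,0.186]}}

```text
time: 34.12
eef_pos: [0.5557, -0.22, 0.1776]
ee_rot: [3.141, 0.0, 3.012]
contact_force: [-0.7, -0.8, 0.0]
gripper_width: 0.0462
grasp_force: 0.0
```

>>> {"fn": "servo_tool", "kwargs": {"fingers": [0.7,0.7,0.7,0.7,0.7], "delta_pos": [[0,0,0],[0,0,0],[0,0,0],[0,0,0],[0,0,0]], "roll": [0.186,0.186,0.186,0.186,0.186]}}

```text
time: 34.75
eef_pos: [0.5543, -0.2231, 0.1773]
ee_rot: [-3.141, -0.0, 2.076]
contact_force: [0.7, 0.2, 0.6]
gripper_width: 0.0644
grasp_force: 0.0
```

>>> {"fn": "servo_tool", "kwargs": {"fingers": [0.7,0.7,0.7,0.7], "delta_pos": [[0,0,0],[0,0,0],[0,0,0],[0,0,0]], "roll": [0.186,0.186,0.186,0.184]}}

```text
time: 35.25
eef_pos: [0.5544, -0.2231, 0.1773]
ee_rot: [-3.141, -0.0, 1.334]
contact_force: [1.0, -0.6, -0.3]
gripper_width: 0.0644
grasp_force: 0.0
```

```bash
python3 -c "
from look import *
from go import *
for c in ('scene','top'): camera(c)
here();locate('long_paddle',(.6248,-.0722,1.34))
print(delta([.6246,-.0735,.06],1.34))"
```

```text
t 35.35 world [ 554.4 -223.1  177.3] stand [   4.4 -485. ] yaw 1.338 F [-0.7 -0.  -0.2] w 64.3 gf 0.0
long_paddle ('top',) [624.4 -73.3] yaw 1.353 cost 0.05
long_paddle ('scene',) [625.  -70.9] yaw 1.323 cost 0.013
long_paddle ('top', 'scene') [624.8 -72.2] yaw 1.34 cost 0.07
(array([161.5,  34.8, 117.3]), 'roll', np.float64(0.004))
```

>>> {"fn": "servo_tool", "kwargs": {"fingers": [0.7,0.7,0.7,0.7,0.7], "delta_pos": [[54,12,0],[54,12,0],[54,11,0],[0,0,60],[0,0,57]], "roll": [0,0,0,0,0]}}

```text
time: 36.08
eef_pos: [0.6264, -0.0725, 0.0596]
ee_rot: [3.14, -0.0, 1.346]
contact_force: [0.2, 0.3, -0.3]
gripper_width: 0.0644
grasp_force: 0.0
```

>>> {"fn": "servo_tool", "kwargs": {"fingers": [0.7,0.7], "delta_pos": [[0,0,0],[0,0,0]], "roll": [0,0]}}

```text
time: 36.33
eef_pos: [0.6267, -0.0737, 0.0621]
ee_rot: [3.14, -0.0, 1.341]
contact_force: [0.0, -0.4, 0.7]
gripper_width: 0.0642
grasp_force: 0.0
```

```bash
python3 -c "
from look import *
from go import *
here();camera('scene')
locate('long_paddle',(.6248,-.0722,1.34),('scene',))
here();print(delta([.6246,-.0728,.008],1.34))"
```

```text
t 36.33 world [626.7 -73.7  62.1] stand [  86.3 -340.7] yaw 1.341 F [ 0.  -0.4  0.7] w 64.2 gf 0.0
long_paddle ('scene',) [626.9 -73.1] yaw 1.388 cost 0.19
t 36.42 world [627.6 -73.9  63.2] stand [  87.2 -341. ] yaw 1.34 F [ 0.3  0.7 -0.5] w 64.4 gf 0.0
(array([ 0.4, -3.4, 55.2]), 'roll', np.float64(0.0))
```

>>> {"fn": "servo_tool", "kwargs": {"fingers": [0.7,0.7,0.7,0.2,0.1], "delta_pos": [[0.5,-3,36],[0,0,20],[0,0,0],[0,0,0],[0,0,0]], "roll": [0,0,0,0,0]}}

```text
time: 37.05
eef_pos: [0.6237, -0.0724, 0.0055]
ee_rot: [3.14, -0.0, 1.34]
contact_force: [-0.2, -1.3, -0.5]
gripper_width: 0.0461
grasp_force: 0.0
```

>>> {"fn": "servo_tool", "kwargs": {"fingers": [0.1,0.1,0.1,0.1,0.1], "delta_pos": [[0,0,0],[0,0,0],[0,0,0],[0,0,0],[0,0,0]], "roll": [0,0,0,0,0]}}

```text
time: 37.67
eef_pos: [0.623, -0.0723, 0.0046]
ee_rot: [3.141, -0.0, 1.34]
contact_force: [-1.0, 0.7, 3.7]
gripper_width: 0.0196
grasp_force: 30.0
```

>>> {"fn": "servo_tool", "kwargs": {"fingers": [0.1,0.1], "delta_pos": [[0,0,-50],[0,0,-50]], "roll": [0,0]}}

```text
time: 37.92
eef_pos: [0.6219, -0.0722, 0.1046]
ee_rot: [-3.139, 0.0, 1.34]
contact_force: [-0.2, 0.2, -1.2]
gripper_width: 0.0198
grasp_force: 30.0
```

```bash
python3 -c "
from go import *
here();print(delta(slot('long',.09),.053))"
```

```text
t 37.92 world [621.9 -72.2 104.6] stand [  81.6 -338.8] yaw 1.34 F [-0.2  0.2 -1.2] w 19.8 gf 30.0
(array([-339.8,  -33. ,   14.7]), 'roll', np.float64(1.287))
```

>>> {"fn": "servo_tool", "kwargs": {"fingers": [0.1,0.1,0.1,0.1,0.1], "delta_pos": [[0,0,-60],[-49,-5,0],[-49,-5,0],[-49,-5,0],[-49,-5,0]], "roll": [0,0,0,0,0]}}

```text
time: 38.55
eef_pos: [0.5575, -0.2597, 0.1641]
ee_rot: [-3.141, -0.0, 1.34]
contact_force: [1.3, -0.3, -1.5]
gripper_width: 0.0197
grasp_force: 30.0
```

>>> {"fn": "servo_tool", "kwargs": {"fingers": [0.1,0.1,0.1,0.1,0.1], "delta_pos": [[-48,-5,0],[-48,-4,0],[-48,-4,0],[0,0,0],[0,0,0]], "roll": [0,0,0,0.184,0.184]}}

```text
time: 39.17
eef_pos: [0.512, -0.3962, 0.1637]
ee_rot: [-3.14, -0.0, 0.964]
contact_force: [-0.2, -0.1, -0.6]
gripper_width: 0.0194
grasp_force: 30.0
```

>>> {"fn": "servo_tool", "kwargs": {"fingers": [0.1,0.1,0.1,0.1,0.1], "delta_pos": [[0,0,0],[0,0,0],[0,0,0],[0,0,0],[0,0,0]], "roll": [0.184,0.184,0.184,0.184,0.183]}}

```text
time: 39.8
eef_pos: [0.5125, -0.3954, 0.1639]
ee_rot: [-3.141, 0.001, 0.047]
contact_force: [-0.8, 0.5, -0.7]
gripper_width: 0.0196
grasp_force: 30.0
```

>>> {"fn": "servo_tool", "kwargs": {"fingers": [0.1,0.1,0.1,0.1], "delta_pos": [[0,0,50],[0,0,50],[0,0,0],[0,0,0]], "roll": [0,0,0,0]}}

```text
time: 40.3
eef_pos: [0.5135, -0.3962, 0.0657]
ee_rot: [3.141, -0.001, 0.053]
contact_force: [1.1, -0.2, -0.8]
gripper_width: 0.0194
grasp_force: 30.0
```

```bash
python3 -c "
from go import *
here();camera('scene');here();print(delta(slot('long',.032),.053))"
```

```text
t 40.3 world [ 513.5 -396.2   65.7] stand [ -47.8 -655.1] yaw 0.053 F [ 1.1 -0.2 -0.8] w 19.4 gf 30.0
t 40.35 world [ 514.  -396.6   66.5] stand [ -47.3 -655.5] yaw 0.053 F [ 0.  -0.3 -0.3] w 19.6 gf 30.0
(array([-2.1, -1.4, 34.5]), 'roll', np.float64(-0.0))
```

>>> {"fn": "servo_tool", "kwargs": {"fingers": [0.1,0.1,0.1,0.1,0.1], "delta_pos": [[-2,-0.6,27],[0,0,8],[0,0,4],[0,0,4],[0,0,4]], "roll": [0,0,0,0,0]}}

```text
time: 40.98
eef_pos: [0.5114, -0.3957, 0.0179]
ee_rot: [3.141, -0.001, 0.053]
contact_force: [-1.3, -1.3, -0.7]
gripper_width: 0.0197
grasp_force: 30.0
```

>>> {"fn": "servo_tool", "kwargs": {"fingers": [0.1,0.1,0.1,0.1], "delta_pos": [[0,0,4],[0,0,3],[0,0,2],[0,0,0]], "roll": [0,0,0,0]}}

```text
time: 41.48
eef_pos: [0.5112, -0.3957, 0.0106]
ee_rot: [3.141, -0.001, 0.053]
contact_force: [-6.0, 1.6, 19.6]
gripper_width: 0.0194
grasp_force: 30.0
```

```bash
python3 -c "
from go import *
here();camera('scene');here();print(delta(slot('long',.0106),.053))"
```

```text
t 41.48 world [ 511.2 -395.7   10.6] stand [ -50.  -654.4] yaw 0.053 F [-6.   1.6 19.6] w 19.4 gf 30.0
t 41.52 world [ 511.2 -395.7   10.5] stand [ -50.1 -654.4] yaw 0.053 F [-5.5  2.6 21. ] w 19.4 gf 30.0
(array([ 0.7, -0.2, -0.1]), 'roll', np.float64(-0.0))
```

Home with floor contact. Release, retreat clear of the view and check everything.

>>> {"fn": "servo_tool", "kwargs": {"fingers": [0.42,0.42,0.42,0.42,0.42], "delta_pos": [[0,0,0],[0,0,0],[0,0,0],[0,0,-25],[0,0,-50]], "roll": [0,0,0,0,0]}}

```text
time: 42.15
eef_pos: [0.5093, -0.3939, 0.0818]
ee_rot: [-3.138, 0.004, 0.053]
contact_force: [0.6, -0.7, 0.5]
gripper_width: 0.0384
grasp_force: 0.0
```

>>> {"fn": "servo_tool", "kwargs": {"fingers": [0.42,0.42,0.42,0.42,0.42], "delta_pos": [[0,0,-60],[0,0,-50],[-50,35,0],[-50,35,0],[-50,35,0]], "roll": [0,0,0,0,0]}}

```text
time: 42.78
eef_pos: [0.3652, -0.5087, 0.1934]
ee_rot: [3.141, -0.0, 0.054]
contact_force: [0.2, 0.0, 0.4]
gripper_width: 0.039
grasp_force: 0.0
```

>>> {"fn": "servo_tool", "kwargs": {"fingers": [0.42,0.42,0.42,0.42,0.42], "delta_pos": [[-50,35,0],[-50,35,0],[-50,35,0],[-30,35,0],[0,0,0]], "roll": [0,0,0,0,0]}}

```text
time: 43.4
eef_pos: [0.1917, -0.6592, 0.1928]
ee_rot: [3.141, 0.0, 0.049]
contact_force: [0.4, 0.4, 0.5]
gripper_width: 0.0383
grasp_force: 0.0
```

```bash
cat > chk.py <<'E'
from th import *
from look import locate
import fit
here();theta([0.02]);brake(b0=.1)
T=camera('top');S=camera('scene')
locate('tray',tuple(TR))
for k in('long_paddle','round_paddle','scraper'): fit.PARTS[k]=[q+[0,0,.006] for q in fit.PARTS[k]]
for k,n in(('scraper','scraper'),('round','round_paddle'),('long','long_paddle')):
    s=slot(k,0);print('slot',np.round(np.array(s)*1000,1));locate(n,(s[0],s[1],.053))
cv2.imwrite('pics/end.png',np.hstack([cv2.resize(T[200:320,240:460],(396,216),interpolation=2),cv2.resize(S[180:300,160:380],(396,216),interpolation=2)]))
cv2.imwrite('pics/end.png',np.vstack([cv2.imread('pics/end.png'),cv2.resize(np.hstack([T[190:310,80:300],S[170:290,350:570]]),(792,216),interpolation=2)]))
E
python3 chk.py
```

```text
t 43.4 world [ 191.7 -659.2  192.8] stand [-386.1 -896.4] yaw 0.049 F [0.4 0.4 0.5] w 38.3 gf 0.0
top 0.56 3096
th [0.02  0.054 0.109]
scene 0.89 3435
th [0.02  0.022 0.058]
brake top 0.83 [0.101 0.174]
tray ('top',) [ 507.9 -325.8] yaw 0.054 cost 0.348
tray ('scene',) [ 509.1 -320.4] yaw 0.048 cost 0.42
tray ('top', 'scene') [ 508.2 -323.5] yaw 0.052 cost 0.782
slot [ 504.3 -251.6    0. ]
scraper ('top',) [ 502.3 -252.8] yaw 0.044 cost 0.014
scraper ('scene',) [ 500.1 -249. ] yaw 0.067 cost 0.047
scraper ('top', 'scene') [ 501.6 -251.2] yaw 0.055 cost 0.101
slot [ 508.1 -323.5    0. ]
round_paddle ('top',) [ 508.2 -324.3] yaw 0.068 cost 0.006
round_paddle ('scene',) [ 505.2 -322.4] yaw 0.045 cost 0.049
round_paddle ('top', 'scene') [ 507.2 -323.5] yaw 0.059 cost 0.069
slot [ 511.9 -395.4    0. ]
long_paddle ('top',) [ 511.  -396.6] yaw 0.043 cost 0.023
long_paddle ('scene',) [ 508.9 -394.7] yaw 0.071 cost 0.162
long_paddle ('top', 'scene') [ 510.3 -395.8] yaw 0.052 cost 0.2
```

View pics/end.png

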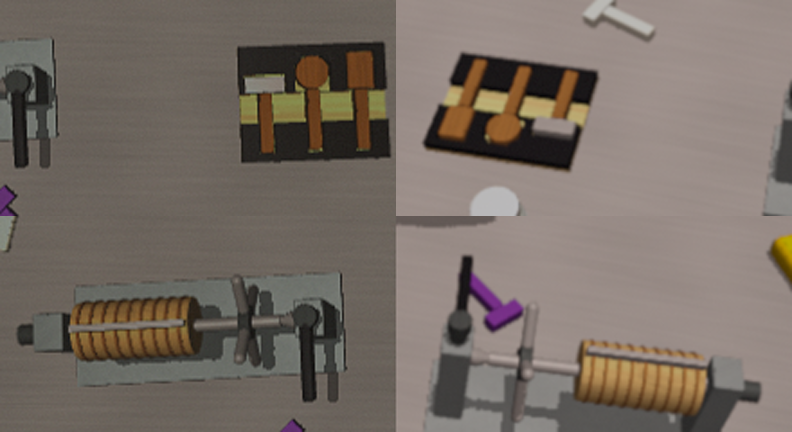

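```bash
python3 -c "
from br import *
T=camera('top');S=camera('scene')
for c,im in(('top',T),('scene',S)):
    rs=regions_of(c,'brake')
    if rs:
        m=rs[0]['mask'];ys,xs=np.where(m);print(c,m.sum(),xs.min(),xs.max(),ys.min(),ys.max())
    p=pinpoint(c,'brake_grip');print([ (r['location'],round(r['score'],2)) for r in p[:2]])
    piv=proj(c,[*s2w([0,-.16]),.194])[0]
    for b in(-.05,0,.05,.1,.15):
        d=np.array([-np.cos(b),-np.sin(b)])*.085+[0,-.16];e=np.array([-np.cos(b),-np.sin(b)])*.11+[0,-.16];print(b,np.round(proj(c,[*s2w(d),.194])[0],1),np.round(proj(c,[*s2w(e),.205])[0],1))
T0=cv2.imread('pics/top0.png');
for nm,im in(('now',T),('start',T0)):
    g=im.max(2)
    for r in range(262,292,4):
        row=g[r,238:266].astype(float);w=np.clip(55-row,0,None);print(nm,r,round(238+(w*np.arange(28)).sum()/max(w.sum(),1),2),int(row.min()))
print([ (r,np.round(proj('top',[*s2w([-.03-.01*k,-.16]),.2])[0],1)) for k,r in enumerate(range(8))])
"
```

```text
top 437 243 255 240 292
[([251.3, 282.6], 0.6)]
-0.05 [246.  282.4] [245.2 293.4]
0 [247.8 282.3] [247.6 293.3]
0.05 [249.7 282.2] [250.  293.1]
0.1 [251.5 281.9] [252.4 292.8]
0.15 [253.3 281.6] [254.7 292.4]
scene 368 378 392 192 237
[([391.9, 200.6], 0.7)]
-0.05 [391.8 201.6] [393.7 190.7]
0 [390.  201.3] [391.4 190.4]
0.05 [388.2 201.1] [389.1 190.1]
0.1 [386.4 201. ] [386.7 190. ]
0.15 [384.6 201. ] [384.4 189.9]
now 262 249.99 21
now 266 250.16 23
now 270 250.46 27
now 274 250.63 22
now 278 251.02 24
now 282 251.22 21
now 286 250.98 21
now 290 251.38 19
start 262 251.46 18
start 266 252.16 21
start 270 252.09 20
start 274 253.21 21
start 278 253.15 22
start 282 254.03 24
start 286 254.15 21
start 290 255.15 23
[(0, array([246.5, 258.7])), (1, array([246.6, 263. ])), (2, array([246.8, 267.3])), (3, array([247. , 271.6])), (4, array([247.2, 275.9])), (5, array([247.4, 280.2])), (6, array([247.5, 284.5])), (7, array([247.7, 288.9]))]
```

```bash
python3 -c "
from rig import finish_job
print(finish_job())"
```

```text
the job is handed in; nothing more can be done
None
```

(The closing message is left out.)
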